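# Sort the reagent containers into their trays

### The job

Clear the five small reagent containers off the bench into their trays: the two blue-capped vials go in the blue tray, one in each bay, the yellow-capped bottle in either bay of the yellow tray, and the two amber dropper bottles in the grey tray, one in each bay. Each must stand upright on the floor of its bay; set them down rather than drop them, and do not tip any over. Leave the petri dish and the white bottle where they stand.

Things in the scene. Friction and masses are not known exactly. Their poses are not given: they have to be found in the camera images.
- vial_1: small clear glass vial with a blue screw cap, standing upright, 54 mm high; body 27 mm across, cap 24 mm across from 40 mm to 54 mm up. Light (20 to 40 g). Origin: centre of the underside, z up the axis; it is round, so its yaw means nothing. One of two alike. Belongs in the blue tray.
- vial_2: small clear glass vial with a blue screw cap, standing upright, 54 mm high; body 27 mm across, cap 24 mm across from 40 mm to 54 mm up. Light (20 to 40 g). Origin: centre of the underside, z up the axis; it is round, so its yaw means nothing. One of two alike. Belongs in the blue tray.
- bottle_yellow: small white-labelled reagent bottle with a yellow-orange screw cap, standing upright, 59 mm high; 31 mm across, body and cap alike (cap from 40 mm up). Weighs 30 to 65 g. Origin: centre of the underside, z up the axis; round, yaw means nothing. Belongs in the yellow tray.
- dropper_black: amber dropper bottle with a black rubber bulb on top, standing upright, 96 mm high overall: glass body 28 mm across up to 56 mm, black collar 19 mm across from 54 to 66 mm, bulb 12 mm across from 66 to 96 mm (rigid here). Weighs 35 to 70 g. Origin: centre of the underside, z up the axis; round, yaw means nothing. Belongs in the grey tray.
- dropper_red: amber dropper bottle with a red rubber bulb on top, standing upright, 96 mm high overall: glass body 28 mm across up to 56 mm, black collar 19 mm across from 54 to 66 mm, bulb 12 mm across from 66 to 96 mm (rigid here). Weighs 35 to 70 g. Origin: centre of the underside, z up the axis; round, yaw means nothing. Belongs in the grey tray.
- tray_blue: Blue reagent tray, fixed, 116 x 60 mm, 18 mm high, walls and floor 4 mm. A 4 mm cross wall, rim-high, parts it into two bays 52 x 52 mm inside. Origin: centre of the underside; x along its length, y across, z up. Bay centres at x = -28 and +28 mm, y = 0, floor 4 mm up. Blank label card on the -x end. For the two blue-capped vials, one in each bay.
- tray_yellow: Yellow reagent tray, fixed, 116 x 60 mm, 18 mm high, walls and floor 4 mm. A 4 mm cross wall, rim-high, parts it into two bays 52 x 52 mm inside. Origin: centre of the underside; x along its length, y across, z up. Bay centres at x = -28 and +28 mm, y = 0, floor 4 mm up. Blank label card on the -x end. For the yellow-capped bottle, in either bay.
- tray_grey: Grey reagent tray, fixed, 116 x 60 mm, 18 mm high, walls and floor 4 mm. A 4 mm cross wall, rim-high, parts it into two bays 52 x 52 mm inside. Origin: centre of the underside; x along its length, y across, z up. Bay centres at x = -28 and +28 mm, y = 0, floor 4 mm up. Blank label card on the -x end. For the two dropper bottles, one in each bay.
- petri: open round petri dish with bits of green leaf, 60 mm across, 14 mm high, loose, standing among the bottles: leave it where it is. Origin: centre of the underside.
- white_bottle: white plastic bottle with a screw cap, 52 mm across, 100 mm high, loose, standing behind the work: leave it where it is. Origin: centre of the underside.

How it is judged:
By the outcome, as a careful person would: the job done as asked, in the order asked, and still so for the second after the job is handed in, with the robot touching nothing.
It also fails if it takes over 112 s, if anything falls off the work surface, if the arm or the gripper's body presses on something with over 40 N, if the wrist force passes 120 N, or if a joint passes its speed limit or range.

### The arm

A 6-joint arm with a two-finger parallel gripper is mounted at the origin on a cart in front of the work surface, level with it; the furniture and walls round the work are solid. World frame = base frame: x ahead of the robot, y to its left, z up, the work surface at z = 0. Lengths are in mm, angles in degrees, forces in N, time in s.
With the tool pointing down it reaches from about 300 to 850 mm from the base axis. Payload 4.2 kg.
Tool frame: the origin (TCP) lies between the finger pads; the fingertips stand ahead of it and the grasp point (between the pads) lies 8 mm behind it (env.tip_reach is the x of the fingertips in the tool frame, in mm); x points along the fingers, y is the direction in which the jaws open and shut, and the axes are right-handed (so a half turn about x gives the same grasp; the last joint's range is limited). The gripper opens to 91 mm and grips with 3 to 60 N. Pads are 32 mm wide; open, the fingers measure 118 mm over their backs; the gripper's body (76 mm by 178 mm) begins 60 mm behind the grasp point.
Start: joints at [-77.12, 18.312, 89.639, -0, 72.044, -1.146], TCP at [139.36, -557.872, 224.976] pointing down, gripper open.
Joint ranges: [-177.97, 177.97], [-48.28, 115.42], [12.27, 149.76], [-77.06, 257.06], [2.81, 150.46], [-146.56, 146.56]. Speed limits (degrees/s): [147.25, 147.25, 180, 180, 180, 180].

### API

Orientations are given as [roll, pitch, yaw] about the fixed x, y, z axes, in that order (R = Rz(yaw) Ry(pitch) Rx(roll)).
In Python, from workcell import env, cams gives the robot as it stands.
- The arm moves only by the tool arm_command, never from a script. Its argument "deltas" is a list of rows, each a list of 3 entries, a list of its own where there are three numbers: the opening, from 0 (shut) to 1 (fully open), then the shift along the world's x, y, z in mm, then the turn about the world's z in rad. A call has 1 to 20 rows; each row is the pose to reach, as a shift and turn from the pose commanded when the call began; what a row does not reach only later rows make up. A row lasts 1/10 s, in which the tool goes at most 50 mm and 8.59 degrees, less where a joint would pass 70% of its speed; a pose out of reach is approached as far as the arm can. A call with a gripper value outside its range is refused whole. The fingers move at their own pace and stop on an object; "grip_force" is the grip in N (left out, the last holds). Time passes only in rows, so rows that repeat a pose let the fingers close. It gives the time, the measured TCP pose, the force and the opening at its end, in the units of the state.
- env.state(): the state, without advancing time (a new reading comes with each control period).
- cams.grab_frame(name): name is "scene" or "side" or "wrist"; returns a dict with "img" (420x560x3 uint8, red, green, blue), "K" (3x3 intrinsics, pixels), "rvec" (rotation vector, rad) and "tvec" (3), from world to camera coordinates, as OpenCV has them. Camera axes: x right, y down, z forward; pixel columns grow to the right and rows downward; lengths in mm; the calibration is good to about 2 mm. A picture is of the moment at which its call begins. There is no depth.
- env.job_done(): hands the job in, once; it reports no verdict.
Trained networks look in a picture, given as the dict that the camera call returned (one of the last four; its "shot" number tells which), for a name from the list of things; names that differ only in an ending like _2 or _b are one class to them, and where a whole thing is asked for, a point or a joint stands for the part that bears it (a point fixed in the world has none). Each returns a list of dicts, best first, with "conf" (0 to 1); they miss things now and then, are a little off and sometimes report something else, mostly with a low value. They report only what shows in the picture. A call takes as long as a camera call.
- cams.silhouettes(picture, name): "region" (420x560 bool, what is visible of it) and "centre" ([column, row] in pixels, amid what is visible of it).
The state is a dict: "time_s": time; "qpos": joint angles; "qvel": joint speeds; "effort": joint torques, N m; "ee_pos": TCP position; "ee_rot": TCP orientation; "force": force on the tool from outside, world axes, zero at the start; "torque": the same for the moment, N m; "gripper_width": finger opening in mm.
Only numpy, scipy, OpenCV 4.12 (cv2) and the standard library are available. Lean on these libraries where they do the work, as an engineer would, in place of code of your own. Each camera call takes 0.05 s, during which the arm holds its last target.

## Working session

There is one attempt and no reset: what is moved stays moved. The work goes in short steps, Python scripts to look and compute and a tool call to move; the robot and the scene stay as the last step left them, time stands still between calls to the robot, and variables do not carry over. Pictures are saved under pics/ and viewed, and the job is handed in when it is done.

Besides the shell and the picture viewer there is one more tool, called after "Emit:" by a JSON object that holds its "fn" and its "kwargs", one argument or row to a line. arm_command: Moves the arm, as the interface text tells. Its arguments: {"type":"object","properties":{"deltas":{"type":"array","items":{"type":"array"}},"grip_force":{"type":"number"}},"required":["deltas"]}

```bash
ls; mkdir -p pics
python3 - <<'E'
from workcell import env, cams
import cv2
print(env.state(), env.tip_reach)
for n in ["scene","side","wrist"]:
    f=cams.grab_frame(n); cv2.imwrite(f"pics/{n}0.png",f["img"][:,:,::-1]); print(n,f["K"].round(1).tolist(),f["rvec"],f["tvec"])
E
```

```text
pics
{'time_s': 0.0, 'qpos': array([-7.71207138e+01,  1.83544572e+01,  8.97062234e+01, -1.20273091e-03,
        7.20432975e+01, -1.14728143e+00]), 'qvel': array([-0.13852841, -0.05030837, -0.03648313,  0.03092831, -0.04999649,
        0.03886271]), 'effort': array([-4.73939019e-05, -4.12464237e+01, -2.31975389e+01,  7.29007297e-02,
        4.58333921e-02, -1.52636926e-04]), 'ee_pos': array([ 139.23830949, -557.39387176,  224.09326576]), 'ee_rot': array([-90.51721234,  89.89601552, 103.50972714]), 'force': array([-0.17995831, -0.10975806, -0.3608513 ]), 'torque': array([ 0.02320085, -0.08351937,  0.02603412]), 'gripper_width': 91.48477229653942} 11.0
scene [[443.8, 0.0, 275.2], [0.0, 443.8, 213.3], [0.0, 0.0, 1.0]] [ 0.59951837 -2.39967928  1.44989486] [547.65913234 117.77137574 823.60993414]
side [[386.5, 0.0, 274.8], [0.0, 386.5, 210.2], [0.0, 0.0, 1.0]] [ 0.70687963 -2.36052931  1.40914703] [541.53092891 126.6009553  700.73315425]
wrist [[319.6, 0.0, 276.1], [0.0, 319.6, 207.7], [0.0, 0.0, 1.0]] [-2.279584    1.77928283  0.27155719] [-574.76936503  -32.47742318  392.21898102]
```

View pics/scene0.png

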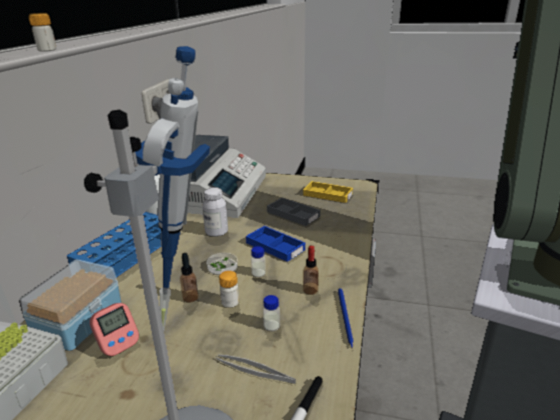

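View pics/side0.png

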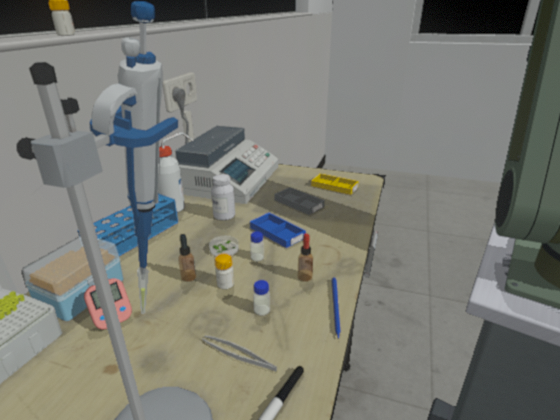

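View pics/wrist0.png

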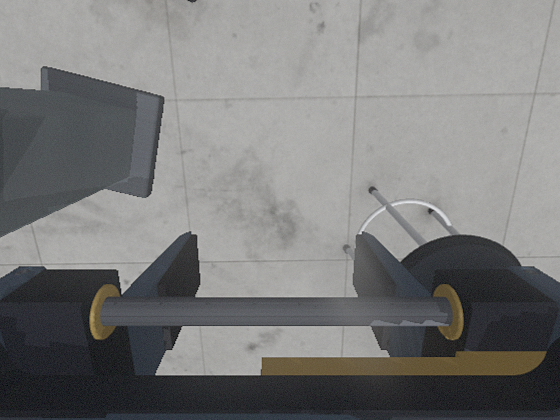

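```bash
cat > h.py <<'E'
import numpy as np, cv2
from scipy.optimize import least_squares
from workcell import env, cams
PROF={'vial_1':[(13.5,0),(13.5,38),(12,40),(12,54)],'bottle_yellow':[(15.5,0),(15.5,59)],
'dropper_black':[(14,0),(14,56),(9.5,66),(6,66),(6,96)],'dropper_red':[(14,0),(14,56),(9.5,66),(6,66),(6,96)],
'petri':[(30,0),(30,14)],'white_bottle':[(26,0),(26,80),(18,100)]}
a=np.linspace(0,2*np.pi,40,endpoint=False)
def proj(f,P): return cv2.projectPoints(np.asarray(P,float).reshape(-1,1,3),np.asarray(f['rvec'],float),np.asarray(f['tvec'],float),np.asarray(f['K'],float),None)[0].reshape(-1,2)
def ray(f,uv,z):
    R=cv2.Rodrigues(np.asarray(f['rvec'],float))[0]; C=-R.T@np.asarray(f['tvec'],float)
    d=R.T@np.linalg.solve(np.asarray(f['K'],float),[uv[0],uv[1],1]); return C+d*(z-C[2])/d[2]
def bbox(reg):
    r,c=np.nonzero(reg); return np.array([c.min(),r.min(),c.max()+1,r.max()+1],float)
def mbox(f,name,xy,z0=0):
    P=np.vstack([np.c_[xy[0]+r*np.cos(a),xy[1]+r*np.sin(a),np.full(40,z+z0)] for r,z in PROF[name]])
    p=proj(f,P); return np.r_[p.min(0),p.max(0)]
def fit(obs,name,z0=0):
    f,b=obs[0]; x0=ray(f,[(b[0]+b[2])/2,(b[1]+b[3])/2],z0+PROF[name][-1][1]/2)[:2]
    s=least_squares(lambda x:np.concatenate([mbox(f,name,x,z0)-b for f,b in obs]),x0,loss='soft_l1')
    return s.x, s.fun
TX=lambda L,W,z:[(sx*L/2,sy*W/2,z) for sx,sy in((-1,-1),(1,-1),(1,1),(-1,1))]
E
python3 - <<'E'
from h import *
F={n:cams.grab_frame(n) for n in ["scene","side"]}
for n,f in F.items():
    R=cv2.Rodrigues(f['rvec'])[0]; print(n,(-R.T@f['tvec']).round())
import pickle; D={}
for name in ['vial_1','bottle_yellow','dropper_black','dropper_red','petri','white_bottle','tray_blue','tray_yellow','tray_grey']:
    for n,f in F.items():
        for d in cams.silhouettes(f,name):
            if d['conf']<0.3: continue
            b=bbox(d['region']); D.setdefault(name,[]).append((n,d))
            s=''
            if name in PROF:
                x,r=fit([(f,b)],name); s=(x.round(1),r.round(1))
            else: s=ray(f,d['centre'],10).round(1)
            print(name,n,round(d['conf'],2),d['centre'],b,d['region'].sum(),s)
pickle.dump((F,D),open('d0.pkl','wb'))
E
```

```text
scene [147. 852. 495.]
side [141. 762. 446.]
vial_1 scene 0.78 [270.6, 315.5] [263. 295. 280. 331.] 554 (array([427.1, 371.4]), array([-0.2, -0.6,  0.2,  0.5]))
vial_1 scene 0.7 [260.8, 264.4] [252. 247. 266. 277.] 352 (array([519.5, 254.7]), array([-0.4, -0.8,  0.5,  0.6]))
vial_1 side 0.92 [256.8, 245.9] [249. 232. 265. 263.] 417 (array([519.4, 259.1]), array([ 0.8,  0.3, -0.8, -0.2]))
vial_1 side 0.68 [264.4, 298.4] [253. 280. 271. 316.] 539 (array([427. , 372.9]), array([ 0.4, -0.3, -0.4,  0.3]))
bottle_yellow scene 0.81 [229.7, 287.8] [219. 270. 240. 308.] 656 (array([519.5, 353.1]), array([ 0.3, -0.4, -0.3,  0.4]))
bottle_yellow side 0.95 [223.5, 272.8] [214. 254. 234. 290.] 608 (array([520. , 356.3]), array([ 0. , -1. , -0. ,  0.8]))
dropper_black scene 0.87 [188.8, 280.5] [180. 252. 199. 303.] 666 (array([588. , 376.3]), array([-0.3, -1. ,  0.4,  0.7]))
dropper_black side 0.64 [186.3, 264.2] [177. 234. 197. 283.] 661 (array([587.4, 379.6]), array([ 0.3, -1.2, -0.3,  0.9]))
dropper_red scene 0.76 [309.5, 270.7] [304. 246. 318. 294.] 526 (array([410.4, 257.8]), array([-1.2, -2.
[... 535 characters left out ...]
47. 266. 277.] 403 (array([519. , 241.8]), array([ -3.3, -26.6,  10.4,   1. ]))
white_bottle side 0.63 [222.5, 195.5] [211. 174. 235. 220.] 926 (array([690.4, 156.6]), array([-0.3, -0.6,  0.4,  0.4]))
tray_blue scene 0.94 [275.1, 243.3] [246. 226. 306. 262.] 1220 [538.1 157.7  10. ]
tray_blue side 0.66 [278.1, 230.3] [251. 214. 305. 248.] 1069 [535.2 159.6  10. ]
tray_yellow scene 0.78 [331.4, 192.4] [304. 181. 353. 203.] 726 [ 529.7 -130.5   10. ]
tray_yellow side 0.83 [337.2, 181.7] [311. 174. 358. 195.] 662 [ 539.7 -145.8   10. ]
tray_grey scene 0.9 [298.3, 212.4] [267. 198. 321. 226.] 874 [556.7   9.2  10. ]
tray_grey side 0.62 [301.8, 200.8] [274. 188. 324. 214.] 775 [563.2   8.4  10. ]
```

```bash
cat >> h.py <<'E'
from scipy.spatial.transform import Rotation as Ro
def toolR(): return Ro.from_euler('xyz',env.state()['ee_rot'],degrees=True).as_matrix()
E
python3 - <<'E'
from h import *
f=cams.grab_frame('wrist'); R=cv2.Rodrigues(f['rvec'])[0]; C=-R.T@f['tvec']; T=toolR(); p=env.state()['ee_pos']
print('C',C,'in tool',T.T@(C-p),'\ncam axes in world (rows)',R.round(3),'\n tool\n',T.round(3), '\ncam axes in tool',(T.T@R.T).round(3))
F=[cams.grab_frame(n) for n in ('scene','side')]
Ps=[np.asarray(g['K'])@np.c_[cv2.Rodrigues(g['rvec'])[0],g['tvec']] for g in F]
for nm,u,v in [('tip',(166,308),(143,306)),('polebase',(178,410),(130,400)),('poleTop',(119,120),(43,72)),('pip top',(186,54),(143,10)),('clamp',(131,190),(66,157)),('whitecap red?',(165,150),(165,152))]:
    X=cv2.triangulatePoints(Ps[0],Ps[1],np.array(u,float),np.array(v,float)).ravel(); print(nm,(X[:3]/X[3]).round())
E
```

```text
C [ 222.65671261 -537.28437998  384.43323197] in tool [-159.47235794    0.23442566  -85.79800082] 
cam axes in world (rows) [[ 0.243 -0.97   0.001]
 [-0.926 -0.231  0.297]
 [-0.288 -0.073 -0.955]] 
 tool
 [[-0.     0.242 -0.97 ]
 [-0.    -0.97  -0.242]
 [-1.     0.     0.   ]] 
cam axes in tool [[-0.001 -0.297  0.955]
 [ 1.     0.     0.001]
 [-0.     0.955  0.297]]
tip [430. 583. 181.]
polebase [367. 652. 144.]
poleTop [393. 635. 411.]
pip top [400. 547. 443.]
clamp [394. 635. 356.]
whitecap red? [589. 389. 267.]
```

Run:
```python
from h import *
import pickle
F,D=pickle.load(open('d0.pkl','rb'))
# tray fit: rim+base hull mask bbox/contour
def hull(f,p):
    c,s=np.cos(p[2]),np.sin(p[2]); P=[(p[0]+c*x-s*y,p[1]+s*x+c*y,z) for z in(0,18) for x,y,_ in TX(116,60,0)]
    return cv2.convexHull(proj(f,P).astype(np.float32)).reshape(-1,2)
dirs=np.array([(np.cos(t),np.sin(t)) for t in np.linspace(0,2*np.pi,24,endpoint=False)])
for n in ['tray_blue','tray_yellow','tray_grey']:
    obs=[]
    for cam,d in D[n]:
        r,c=np.nonzero(d['region']); pts=np.c_[c+.5,r+.5]; obs.append((F[cam],(pts@dirs.T).max(0)+0.3))
    for sub in (obs[:1],obs[1:],obs):
        best=None
        for y0 in np.arange(-1.5,1.6,0.5):
            x0=np.r_[ray(obs[0][0],D[n][0][1]['centre'],10)[:2],y0]
            s=least_squares(lambda p:np.concatenate([(hull(f,p)@dirs.T).max(0)-h for f,h in sub]),x0,x_scale=[10,10,.2],loss='soft_l1')
            if best is None or s.cost<best.cost: best=s
        print(n,best.x[:2].round(1),np.degrees(best.x[2]).round(1),best.cost.round(2))
```

```text
tray_blue [537.6 157.7] 0.0 28.07
tray_blue [538.4 157.7] -18.6 17.4
tray_blue [538.1 157.7] -18.6 32.12
tray_yellow [ 538.2 -130.5] 0.0 5.62
tray_yellow [ 531.2 -132.4] 0.0 33.26
tray_yellow [ 539.  -130.5] 28.6 43.94
tray_grey [567.6   9.2] -28.6 34.35
tray_grey [569.8   9.1] 709.3 13.19
tray_grey [567.6   9.2] -28.6 67.68
```

Emit:
{"fn": "arm_command", "kwargs": {
  "deltas": [
    [1,[40,65,20],0.14],
    [1,[70,120,40],0.29],
    [1,[100,170,60],0.43],
    [1,[130,215,75],0.58],
    [1,[155,260,75],0.72],
    [1,[180,300,75],0.87],
    [1,[205,340,75],1.01],
    [1,[230,380,75],1.16],
    [1,[255,420,75],1.3],
    [1,[280,460,75],1.45],
    [1,[300,500,75],1.59],
    [1,[320,540,75],1.74],
    [1,[340,580,75],1.88],
    [1,[340,620,75],2.03],
    [1,[340,660,75],2.17],
    [1,[340,690,75],2.32],
    [1,[340,700,75],2.46],
    [1,[340,700,75],2.61],
    [1,[340,700,75],2.75],
    [1,[340,700,75],2.9]
  ]
}}

```text
time_s: 3.3
ee_pos: [479.3, 142.5, 300.0]
ee_rot: [90.0, 90.0, 90.5]
force: [-0.7, -0.4, -0.0]
gripper_width: 91.2
```

Run:
```python
from h import *
s=env.state(); print({k:np.round(s[k],1) for k in('time_s','qpos','ee_pos','force')}, toolR().round(3)[:,1])
f=cams.grab_frame('wrist'); cv2.imwrite('pics/w1.png',f['img'][:,:,::-1])
import pickle; pickle.dump(f,open('w1.pkl','wb'))
D={}
for name in ['vial_1','bottle_yellow','dropper_black','dropper_red','petri','white_bottle','tray_blue','tray_yellow','tray_grey']:
    D[name]=cams.silhouettes(f,name)
    for d in D[name]:
        if d['conf']<0.3: continue
        b=bbox(d['region'])
        if name in PROF: x,r=fit([(f,b)],name); s=(x.round(1),r.round(1))
        else: s=ray(f,d['centre'],10).round(1)
        print(name,round(d['conf'],2),d['centre'],b,s)
pickle.dump(D,open('w1d.pkl','wb'))
```

```text
{'time_s': np.float64(3.3), 'qpos': array([ 15.2,   9.2,  91.2,   0. ,  79.6, -75.3]), 'ee_pos': array([479.3, 142.5, 300. ]), 'force': array([-0.7, -0.4, -0. ])} [-0.01  1.    0.  ]
vial_1 0.87 [449.2, 134.2] [431. 126. 471. 149.] (array([430.6, 372.8]), array([-0.4, -0.1,  0.3,  0.1]))
bottle_yellow 0.64 [427.1, 206.8] [408. 190. 447. 223.] (array([524.6, 353.6]), array([-1.3, -0.2,  0.9,  0.2]))
dropper_black 0.64 [431.6, 249.5] [417. 235. 459. 269.] (array([584.8, 370.2]), array([-3.8, -6.1,  1.3,  1.9]))
dropper_red 0.8 [368.0, 124.6] [351. 113. 386. 136.] (array([414.3, 257.9]), array([-1.4, -0.6,  0.8,  0.6]))
petri 0.8 [346.9, 245.9] [337. 228. 363. 267.] (array([600.3, 251.6]), array([-11. ,  -0.2,   3.8,   0.2]))
white_bottle 0.85 [282.8, 330.2] [268. 285. 302. 350.] (array([695.2, 157.1]), array([-1.4, -0.9,  1.4,  0.9]))
tray_blue 0.96 [284.8, 209.2] [256. 170. 313. 254.] [538.1 155.7  10. ]
tray_blue 0.45 [186.1, 221.6] [162. 190. 211. 268.] [559.1   8.6  10. ]
tray_yellow 0.97 [86.9, 207.9] [ 57. 170. 120. 251.] [ 539.2 -136.1   10. ]
tray_grey 0.83 [183.1, 221.0] [162. 190. 211. 267.] [558.2   4.2  10. ]
```

View pics/w1.png

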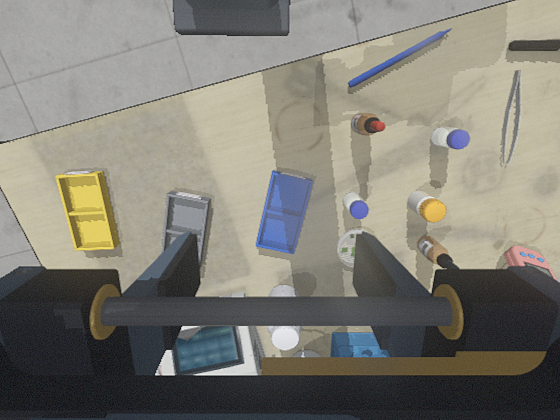

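```bash
cat >> h.py <<'E'
def thull(f,p):
    c,s=np.cos(p[2]),np.sin(p[2]); P=[(p[0]+c*x-s*y,p[1]+s*x+c*y,z) for z in(0,18) for x,y,_ in TX(116,60,0)]
    return proj(f,P)
dirs=np.array([(np.cos(t),np.sin(t)) for t in np.linspace(0,2*np.pi,36,endpoint=False)])
def tfit(obs):
    O=[]
    for f,reg in obs:
        r,c=np.nonzero(reg); O.append((f,(np.c_[c+.5,r+.5]@dirs.T).max(0)+.3))
    f,reg=obs[0]; r,c=np.nonzero(reg); x0=ray(f,[c.mean(),r.mean()],10)[:2]; best=None
    for y0 in np.arange(-1.5,1.6,.5):
        s=least_squares(lambda p:np.concatenate([(thull(f,p)@dirs.T).max(0)-h for f,h in O]),np.r_[x0,y0],x_scale=[10,10,.2],loss='soft_l1')
        if best is None or s.cost<best.cost: best=s
    return best.x[:2].round(1),np.degrees(best.x[2]).round(1),best.cost.round(1)
E
python3 - <<'E'
from h import *
import pickle
F,D=pickle.load(open('d0.pkl','rb')); w=pickle.load(open('w1.pkl','rb')); W=pickle.load(open('w1d.pkl','rb'))
for n in ['tray_blue','tray_yellow','tray_grey']:
    o=[(F[c],d['region']) for c,d in D[n]]; ow=[(w,W[n][0]['region'])]
    print(n,tfit(o[:1]),tfit(o[1:]),tfit(ow),tfit(o+ow))
E
```

```text
tray_blue (array([538.6, 153.9]), np.float64(-12.9), np.float64(6.3)) (array([540.5, 155.5]), np.float64(-17.5), np.float64(24.0)) (array([544.4, 154.4]), np.float64(-12.1), np.float64(11.8)) (array([542.2, 154.2]), np.float64(-12.5), np.float64(74.9))
tray_yellow (array([ 538.7, -133.6]), np.float64(4.2), np.float64(5.6)) (array([ 540. , -131.6]), np.float64(2.3), np.float64(13.3)) (array([ 545.4, -133.4]), np.float64(3.1), np.float64(10.1)) (array([ 543.5, -133.4]), np.float64(3.0), np.float64(58.3))
tray_grey (array([570.4,   7.1]), np.float64(-13.1), np.float64(6.1)) (array([572.1,  10.1]), np.float64(-15.5), np.float64(12.6)) (array([574.,   7.]), np.float64(-9.2), np.float64(83.2)) (array([571.6,   7.7]), np.float64(-10.2), np.float64(113.4))
```

Run:
```python
from h import *
import pickle
F,D=pickle.load(open('d0.pkl','rb')); w=pickle.load(open('w1.pkl','rb'))
for nm,f,uv in [('balance front scene',F['scene'],(240,212)),('balance right scene',F['scene'],(265,180)),('balance wrist L',w,(172,326)),('balance wrist R',w,(240,318)),('rack scene',F['scene'],(165,240)),('rack scene2',F['scene'],(115,275)),('rack wrist',w,(335,333)),('rack wristR',w,(385,333)),('timer scene',F['scene'],(120,320))]:
    print(nm,[ray(f,uv,z)[:2].round() for z in (0,60,100)])
```

```text
balance front scene [array([693.,  54.]), array([627., 150.]), array([583., 215.])]
balance right scene [array([ 737., -145.]), array([666., -24.]), array([618.,  56.])]
balance wrist L [array([752., -32.]), array([706., -10.]), array([674.,   6.])]
balance wrist R [array([735.,  84.]), array([691.,  91.]), array([661.,  96.])]
rack scene [array([768., 240.]), array([692., 315.]), array([642., 364.])]
rack scene2 [array([766., 387.]), array([690., 443.]), array([640., 481.])]
rack wrist [array([763., 246.]), array([715., 233.]), array([683., 224.])]
rack wristR [array([763., 332.]), array([715., 307.]), array([683., 291.])]
timer scene [array([659., 476.]), array([597., 522.]), array([555., 552.])]
```

Emit:
{"fn": "arm_command", "kwargs": {
  "deltas": [
    [0.65,[-7,33,-15],0],
    [0.65,[-14,66,-30],0],
    [0.65,[-21,99,-50],0],
    [0.65,[-29,132,-70],0],
    [0.65,[-36,165,-90],0],
    [0.65,[-43,198,-110],0],
    [0.65,[-50,230,-130],0],
    [0.65,[-50,230,-150],0],
    [0.65,[-50,230,-175],0],
    [0.65,[-50,230,-200],0],
    [0.65,[-50,230,-220],0],
    [0.65,[-50,230,-220],0]
  ],
  "grip_force": 12
}}

```text
time_s: 5.0
ee_pos: [427.8, 370.8, 77.3]
ee_rot: [-141.1, 89.6, -140.9]
force: [-1.2, -0.0, -0.5]
gripper_width: 59.6
```

```bash
cat >> h.py <<'E'
def look(tag,names=()):
    f=cams.grab_frame('wrist'); im=f['img'][:,:,::-1].copy(); s=env.state(); T=toolR()
    print(np.round(s['ee_pos'],1),round(s['gripper_width'],1),s['time_s'],np.round(s['force'],1))
    g=s['ee_pos']-8*T[:,0]
    for P,c in ((g,(0,0,255)),(s['ee_pos']+11*T[:,0],(0,255,0))):
        for o in (-15,0,15):
            u=proj(f,[P+o*T[:,1]])[0]; cv2.circle(im,tuple(int(v) for v in u),3,c,1)
    for n in names:
        for d in cams.silhouettes(f,n):
            if d['conf']>.3:
                b=bbox(d['region']); print(n,round(d['conf'],2),b,[x.round(1) for x in fit([(f,b)],n)])
    cv2.imwrite(f'pics/{tag}.png',im)
E
python3 -c "
from h import *
look('w2',['vial_1'])"
```

```text
[428.8 371.7  79. ] 59.4 5.05 [ 0.8 -0.   0.5]
vial_1 0.75 [258. 208. 299. 270.] [array([430.8, 372.2]), array([ 0.5, -0.6, -0.5,  0.5])]
```

View pics/w2.png

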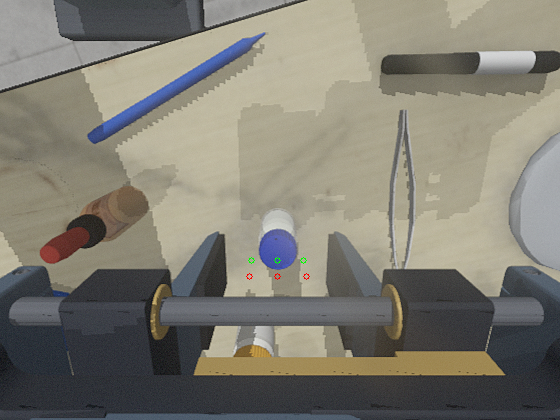

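Emit:
{"fn": "arm_command", "kwargs": {
  "deltas": [
    [0.65,[1,0,-15],0],
    [0.65,[1,0,-32],0],
    [0.65,[1,0,-44],0],
    [0.65,[1,0,-50],0],
    [0.65,[1,0,-50],0],
    [0.2,[1,0,-50],0],
    [0.2,[1,0,-50],0],
    [0.2,[1,0,-50],0],
    [0.2,[1,0,-50],0],
    [0.2,[1,0,-50],0],
    [0.2,[1,0,-50],0]
  ],
  "grip_force": 12
}}

```text
time_s: 6.2
ee_pos: [430.5, 372.2, 30.3]
ee_rot: [44.8, 90.0, 45.0]
force: [-0.9, 0.2, 1.6]
gripper_width: 26.7
```

Emit:
{"fn": "arm_command", "kwargs": {
  "deltas": [
    [0.2,[0,0,12],0],
    [0.2,[0,0,36],0],
    [0.2,[0,0,64],0],
    [0.2,[0,0,90],0],
    [0.2,[7,-11,108],0],
    [0.2,[22,-35,112],0],
    [0.2,[38,-62,112],0],
    [0.2,[55,-89,112],0],
    [0.2,[72,-116,112],0],
    [0.2,[88,-143,112],0],
    [0.2,[105,-170,112],0],
    [0.2,[121,-197,112],0],
    [0.2,[133,-216,112],0],
    [0.2,[138,-224,108],0],
    [0.2,[138,-224,90],0],
    [0.2,[138,-224,65],0],
    [0.2,[138,-224,45],0],
    [0.2,[138,-224,35],0],
    [0.2,[138,-224,30],0],
    [0.2,[138,-224,30],0]
  ]
}}

```text
time_s: 8.2
ee_pos: [568.2, 148.5, 59.9]
ee_rot: [166.5, 90.0, 166.7]
force: [-0.7, 0.1, -0.7]
gripper_width: 26.5
```

```bash
python3 -c "
from h import *
look('w3')
f=cams.grab_frame('scene'); cv2.imwrite('pics/s3.png',cv2.resize(f['img'][130:340,130:410,::-1],None,fx=2.5,fy=2.5))"
```

```text
[568.7 148.5  60.5] 26.7 8.25 [-0.2  0.  -0.9]
```

View pics/w3.png

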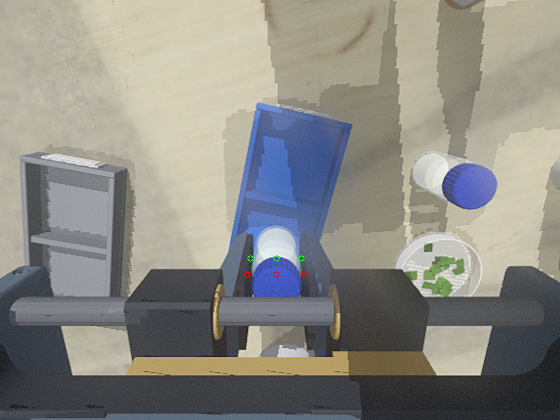

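View pics/s3.png

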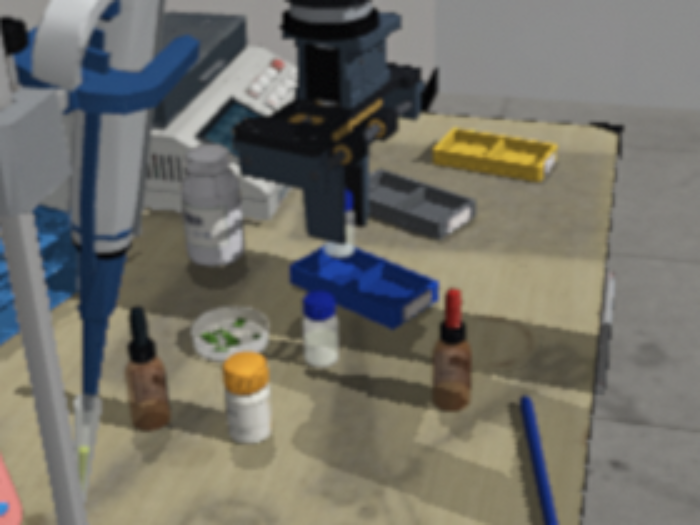

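```bash
cat >> h.py <<'E'
def overlay(tag,trays):
    f=cams.grab_frame('wrist'); im=f['img'][:,:,::-1].copy()
    for (x,y,t) in trays:
        c,s=np.cos(np.radians(t)),np.sin(np.radians(t))
        for cx in(-28,28):
            for h in (26,):
                P=[(x+c*(cx+a)-s*b,y+s*(cx+a)+c*b,18) for a,b in((-h,-h),(h,-h),(h,h),(-h,h))]
                cv2.polylines(im,[proj(f,P).astype(int)],True,(0,0,255),1)
    cv2.imwrite(f'pics/{tag}.png',im)
E
python3 -c "
from h import *
overlay('o3',[(541.5,154.5,-12.5),(572,7.5,-12.5)])"
```

```text
(no output)
```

View pics/o3.png

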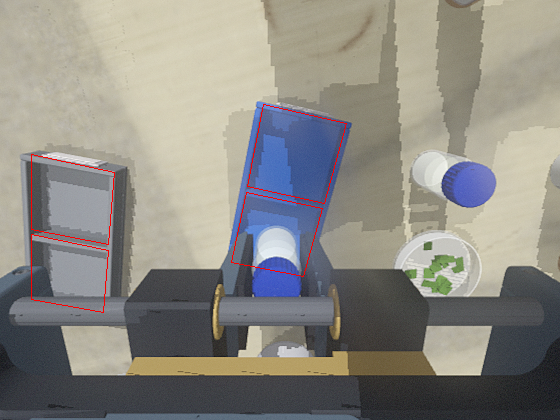

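Emit:
{"fn": "arm_command", "kwargs": {
  "deltas": [
    [0.2,[2,0,-8],0],
    [0.2,[2,0,-15],0],
    [0.2,[2,0,-20],0],
    [0.2,[2,0,-23],0],
    [0.2,[2,0,-25],0],
    [0.2,[2,0,-26],0],
    [0.2,[2,0,-26],0]
  ]
}}

```text
time_s: 9.05
ee_pos: [570.3, 148.1, 34.3]
ee_rot: [62.3, 90.0, 62.5]
force: [-1.2, -1.3, 2.8]
gripper_width: 26.6
```

Emit:
{"fn": "arm_command", "kwargs": {
  "deltas": [
    [0.4,[0,0,0],0],
    [0.65,[0,0,0],0],
    [0.65,[0,0,0],0],
    [0.65,[0,0,10],0],
    [0.65,[0,0,35],0],
    [0.65,[0,0,65],0],
    [0.65,[-5,12,80],0],
    [0.65,[-16,36,80],0],
    [0.65,[-29,65,80],0],
    [0.65,[-40,92,75],0],
    [0.65,[-47,106,60],0],
    [0.65,[-48,109,46],0],
    [0.65,[-48,109,46],0]
  ]
}}

```text
time_s: 10.35
ee_pos: [521.0, 257.4, 79.0]
ee_rot: [-157.3, 89.8, -157.0]
force: [1.0, -0.4, -0.3]
gripper_width: 59.1
```

```bash
python3 -c "
from h import *
look('w4',['vial_1'])
f=cams.grab_frame('scene'); cv2.imwrite('pics/s4.png',cv2.resize(f['img'][130:340,130:410,::-1],None,fx=2.5,fy=2.5))"
```

```text
[521.9 257.2  79.9] 59.3 10.4 [ 0.  -0.7  0.7]
vial_1 0.56 [253. 209. 292. 270.] [array([525.2, 254.8]), array([-0.3, -0.9,  0.3,  0.8])]
vial_1 0.54 [132. 263. 152. 269.] [array([526.2, 177.2]), array([ -1.3, -54.2,  40.5,   2.5])]
```

View pics/w4.png

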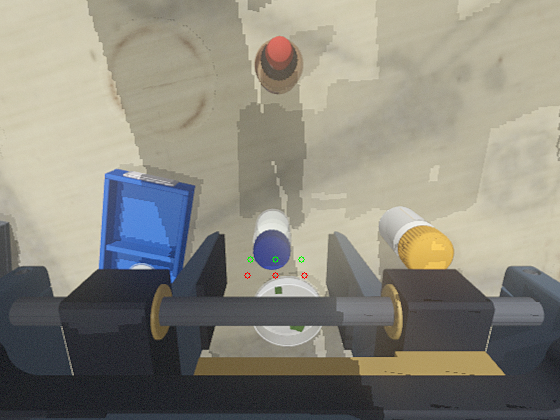

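View pics/s4.png

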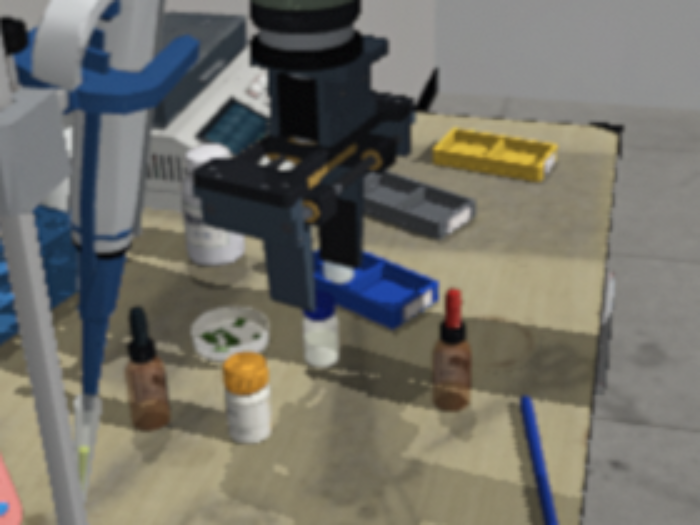

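Emit:
{"fn": "arm_command", "kwargs": {
  "deltas": [
    [0.65,[2,-2,-15],0],
    [0.65,[2,-2,-32],0],
    [0.65,[2,-2,-44],0],
    [0.65,[2,-2,-50],0],
    [0.65,[2,-2,-50],0],
    [0.2,[2,-2,-50],0],
    [0.2,[2,-2,-50],0],
    [0.2,[2,-2,-50],0],
    [0.2,[2,-2,-50],0],
    [0.2,[2,-2,-50],0],
    [0.2,[2,-2,-50],0]
  ],
  "grip_force": 12
}}

```text
time_s: 11.6
ee_pos: [524.5, 255.2, 30.3]
ee_rot: [34.6, 90.0, 34.8]
force: [-0.5, -0.9, 2.4]
gripper_width: 26.3
```

Emit:
{"fn": "arm_command", "kwargs": {
  "deltas": [
    [0.2,[0,0,12],0],
    [0.2,[0,0,36],0],
    [0.2,[0,0,60],0],
    [0.2,[-1,-8,72],0],
    [0.2,[-2,-28,75],0],
    [0.2,[-4,-50,75],0],
    [0.2,[-6,-72,75],0],
    [0.2,[-8,-88,72],0],
    [0.2,[-8,-94,60],0],
    [0.2,[-8,-95,42],0],
    [0.2,[-8,-95,26],0],
    [0.2,[-8,-95,15],0],
    [0.2,[-8,-95,9],0],
    [0.2,[-8,-95,6],0],
    [0.2,[-8,-95,4],0],
    [0.2,[-8,-95,4],0]
  ]
}}

```text
time_s: 13.2
ee_pos: [516.8, 160.4, 34.5]
ee_rot: [21.2, 89.9, 21.4]
force: [-0.7, -0.3, 0.6]
gripper_width: 26.4
```

```bash
python3 -c "
from h import *
look('w5')
f=cams.grab_frame('scene'); cv2.imwrite('pics/s5.png',cv2.resize(f['img'][130:340,130:410,::-1],None,fx=2.5,fy=2.5))"
```

```text
[516.8 160.4  34.5] 26.7 13.25 [ 0.5  0.3 -0.5]
```

View pics/w5.png

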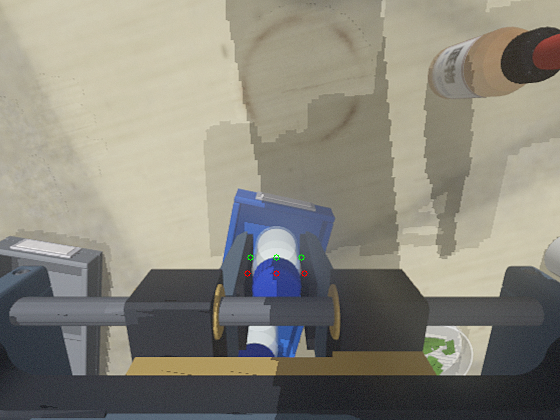

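Emit:
{"fn": "arm_command", "kwargs": {
  "deltas": [
    [0.2,[0,0,-1],0],
    [0.2,[0,0,-1],0],
    [0.35,[0,0,-1],0],
    [0.65,[0,0,-1],0],
    [0.65,[0,0,-1],0],
    [0.65,[0,0,10],0],
    [0.65,[0,0,35],0],
    [0.65,[0,0,65],0],
    [0.65,[1,15,80],0],
    [0.65,[2,45,80],0],
    [0.65,[3,80,80],0],
    [0.65,[5,115,80],0],
    [0.65,[6,150,80],0],
    [0.65,[7,180,70],0],
    [0.65,[8,193,58],0],
    [0.65,[8,194,50],0],
    [0.65,[8,194,50],0]
  ]
}}

```text
time_s: 15.0
ee_pos: [523.2, 352.5, 82.2]
ee_rot: [-140.4, 89.7, -140.2]
force: [-0.6, 0.6, -0.7]
gripper_width: 59.5
```

```bash
python3 -c "
from h import *
look('w6',['bottle_yellow','dropper_black'])
f=cams.grab_frame('scene'); cv2.imwrite('pics/s6.png',cv2.resize(f['img'][130:340,130:410,::-1],None,fx=2.5,fy=2.5))"
```

```text
[523.8 352.5  83.1] 59.2 15.05 [0.4 0.6 0.6]
bottle_yellow 0.55 [254. 202. 302. 271.] [array([524. , 353.6]), array([-0.8, -1.7,  0.8,  1.2])]
dropper_black 0.87 [287. 283. 327. 357.] [array([567. , 373.6]), array([ -2.4, -30.9,   1.1,   1.3])]
```

View pics/w6.png

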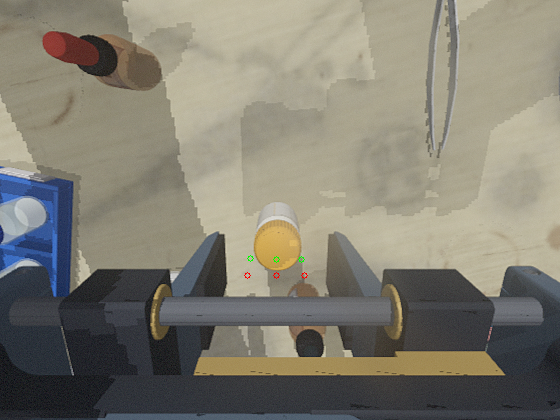

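View pics/s6.png

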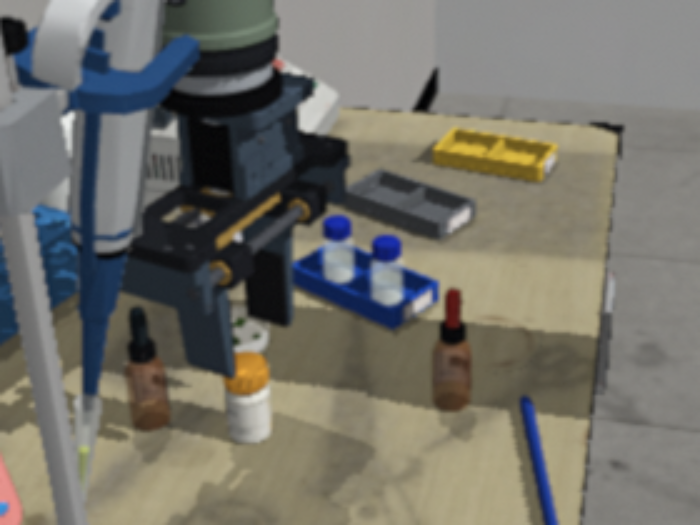

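Emit:
{"fn": "arm_command", "kwargs": {
  "deltas": [
    [0.65,[0,0,-15],0],
    [0.65,[0,0,-32],0],
    [0.65,[0,0,-45],0],
    [0.65,[0,0,-52],0],
    [0.65,[0,0,-54],0],
    [0.65,[0,0,-54],0],
    [0.2,[0,0,-54],0],
    [0.2,[0,0,-54],0],
    [0.2,[0,0,-54],0],
    [0.2,[0,0,-54],0],
    [0.2,[0,0,-54],0],
    [0.2,[0,0,-54],0]
  ],
  "grip_force": 15
}}

```text
time_s: 16.4
ee_pos: [524.5, 354.2, 30.3]
ee_rot: [41.3, 90.0, 41.5]
force: [-1.0, -0.4, 2.1]
gripper_width: 30.6
```

Emit:
{"fn": "arm_command", "kwargs": {
  "deltas": [
    [0.2,[0,0,12],0],
    [0.2,[0,0,36],0],
    [0.2,[0,0,64],0],
    [0.2,[0,0,90],0],
    [0.2,[0,-12,106],0],
    [0.2,[-1,-38,110],0],
    [0.2,[-1,-70,110],0],
    [0.2,[-2,-104,110],0],
    [0.2,[-3,-138,110],0],
    [0.2,[-3,-172,110],0],
    [0.2,[-4,-206,110],0],
    [0.2,[-4,-240,110],0],
    [0.2,[-5,-274,110],0],
    [0.2,[-6,-308,110],0],
    [0.2,[-6,-342,110],0],
    [0.2,[-7,-376,110],0],
    [0.2,[-8,-410,110],0],
    [0.2,[-8,-440,110],0],
    [0.2,[-9,-462,110],0],
    [0.2,[-9,-478,105],0]
  ]
}}

```text
time_s: 18.4
ee_pos: [514.8, -125.9, 135.4]
ee_rot: [-33.3, 90.0, -33.2]
force: [-0.1, -0.5, -0.4]
gripper_width: 30.6
```

Emit:
{"fn": "arm_command", "kwargs": {
  "deltas": [
    [0.2,[0,-7,-15],0],
    [0.2,[0,-10,-35],0],
    [0.2,[0,-10,-55],0],
    [0.2,[0,-10,-70],0],
    [0.2,[0,-10,-75],0],
    [0.2,[0,-10,-75],0]
  ]
}}

```text
time_s: 19.0
ee_pos: [514.6, -133.7, 59.3]
ee_rot: [161.4, 89.9, 161.6]
force: [0.2, 0.3, -0.7]
gripper_width: 30.6
```

```bash
python3 -c "
from h import *
look('w7')
overlay('o7',[(542,-133.3,3),(572,7.5,-10)])"
```

```text
[ 515.3 -133.9   60. ] 30.8 19.05 [ 0.1 -0.2 -0.9]
```

View pics/o7.png

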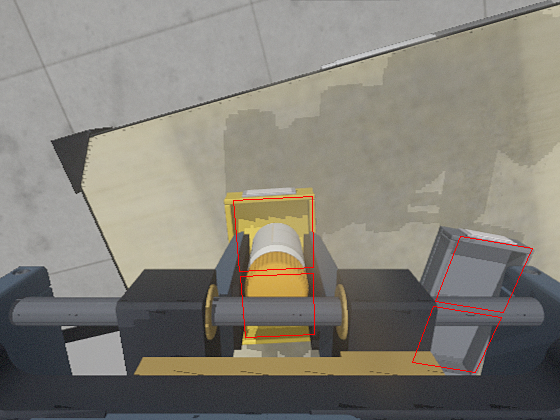

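Emit:
{"fn": "arm_command", "kwargs": {
  "deltas": [
    [0.2,[1,-3,-8],0],
    [0.2,[1,-3,-15],0],
    [0.2,[1,-3,-20],0],
    [0.2,[1,-3,-23],0],
    [0.2,[1,-3,-25],0],
    [0.2,[1,-3,-26],0],
    [0.2,[1,-3,-27],0],
    [0.2,[1,-3,-27],0]
  ]
}}

```text
time_s: 19.9
ee_pos: [516.3, -136.8, 34.2]
ee_rot: [22.0, 90.0, 22.2]
force: [-2.5, 0.2, 8.7]
gripper_width: 30.4
```

Emit:
{"fn": "arm_command", "kwargs": {
  "deltas": [
    [0.4,[0,0,0],0],
    [0.65,[0,0,0],0],
    [0.65,[0,0,0],0],
    [0.65,[0,0,10],0],
    [0.65,[0,0,35],0],
    [0.65,[0,0,70],0],
    [0.65,[-5,10,105],0],
    [0.65,[-10,40,135],0],
    [0.65,[-16,75,160],0],
    [0.65,[-22,110,180],0],
    [0.65,[-30,132,192],0],
    [0.65,[-36,142,197],0],
    [0.65,[-36,142,197],0],
    [0.65,[-36,142,197],0]
  ]
}}

```text
time_s: 21.3
ee_pos: [480.2, 4.5, 229.6]
ee_rot: [-130.7, 90.0, -130.5]
force: [-0.1, 0.5, -0.0]
gripper_width: 59.5
```

Run:
```python
from h import *
look('w8',['bottle_yellow','vial_1'])
f=cams.grab_frame('wrist')
for n in ['tray_grey','tray_yellow','tray_blue']:
    for d in cams.silhouettes(f,n): print(n,d['conf'],bbox(d['region']),tfit([(f,d['region'])]))
```

```text
[480.2   4.2 229.3] 59.1 21.35 [ 0.1 -0.7  0.6]
bottle_yellow 0.89 [133. 196. 177. 235.] [array([ 517.3, -137.3]), array([-0.1, -0.9,  0.1,  0.8])]
vial_1 0.8 [377. 239. 411. 269.] [array([566.9, 149.9]), array([-1.1, -5. ,  0.8,  2.7])]
vial_1 0.64 [390. 199. 429. 233.] [array([518.7, 163. ]), array([-0.2, -0.4,  0.2,  0.4])]
tray_grey 0.7 [247. 205. 310. 297.] (array([575.7,   6. ]), np.float64(-10.6), np.float64(8.7))
tray_yellow 0.92 [133. 182. 196. 274.] (array([ 544. , -135.5]), np.float64(1.6), np.float64(94.7))
tray_blue 0.61 [360. 180. 435. 273.] (array([543.1, 154.8]), np.float64(-10.9), np.float64(94.6))
```

View pics/w8.png

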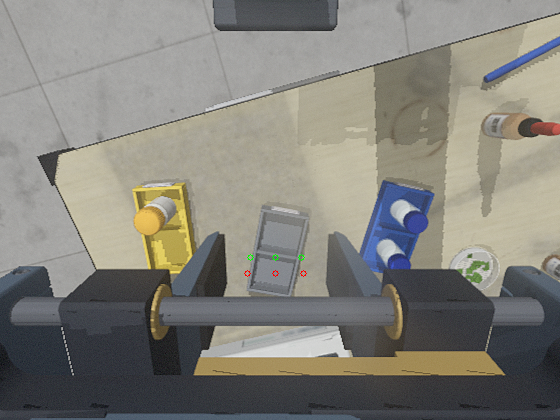

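Emit:
{"fn": "arm_command", "kwargs": {
  "deltas": [
    [0.65,[5,15,0],0],
    [0.65,[14,45,0],0],
    [0.65,[25,83,0],0],
    [0.65,[36,121,-5],0],
    [0.65,[47,159,-10],0],
    [0.65,[58,197,-20],0],
    [0.65,[69,235,-35],0],
    [0.65,[80,273,-50],0],
    [0.65,[91,311,-65],0],
    [0.65,[101,345,-80],0],
    [0.65,[107,364,-90],0],
    [0.65,[109,371,-98],0],
    [0.65,[109,371,-100],0],
    [0.65,[109,371,-100],0]
  ]
}}

```text
time_s: 23.05
ee_pos: [589.1, 374.9, 129.7]
ee_rot: [-133.5, 89.9, -133.4]
force: [-0.3, 0.1, -0.4]
gripper_width: 59.1
```

Run:
```python
from h import *
look('w9',['dropper_black'])
```

```text
[589.4 374.9 130.4] 59.5 23.1 [-0.   0.7 -0.5]
dropper_black 0.9 [261. 193. 295. 253.] [array([591.9, 376.2]), array([-1. , -3.4,  1. ,  1.1])]
```

View pics/w9.png

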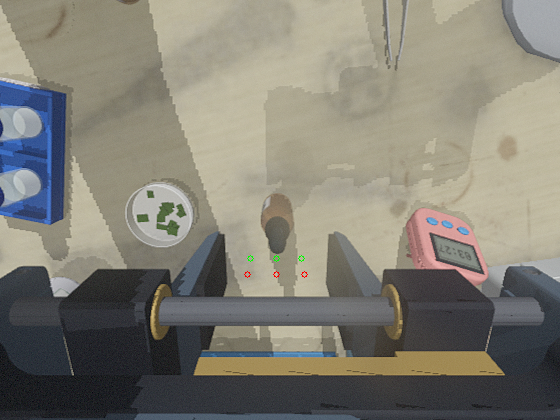

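Emit:
{"fn": "arm_command", "kwargs": {
  "deltas": [
    [0.65,[1,0,-10],0],
    [0.65,[1,0,-28],0],
    [0.65,[1,0,-46],0],
    [0.65,[1,0,-64],0],
    [0.65,[1,0,-80],0],
    [0.65,[1,0,-90],0],
    [0.65,[1,0,-93],0],
    [0.65,[1,0,-93],0],
    [0.2,[1,0,-93],0],
    [0.2,[1,0,-93],0],
    [0.2,[1,0,-93],0],
    [0.2,[1,0,-93],0],
    [0.2,[1,0,-93],0],
    [0.2,[1,0,-93],0]
  ],
  "grip_force": 15
}}

```text
time_s: 24.55
ee_pos: [590.5, 376.2, 37.3]
ee_rot: [36.7, 90.0, 36.9]
force: [-0.9, -0.3, 1.4]
gripper_width: 26.8
```

Emit:
{"fn": "arm_command", "kwargs": {
  "deltas": [
    [0.2,[0,0,12],0],
    [0.2,[0,0,36],0],
    [0.2,[0,0,64],0],
    [0.2,[0,0,90],0],
    [0.2,[0,-12,106],0],
    [0.2,[1,-38,110],0],
    [0.2,[2,-70,110],0],
    [0.2,[3,-104,110],0],
    [0.2,[4,-138,110],0],
    [0.2,[5,-172,110],0],
    [0.2,[6,-206,110],0],
    [0.2,[7,-240,110],0],
    [0.2,[8,-274,110],0],
    [0.2,[9,-308,110],0],
    [0.2,[10,-338,110],0],
    [0.2,[11,-360,105],0],
    [0.2,[11,-370,90],0],
    [0.2,[11,-374,70],0],
    [0.2,[11,-374,50],0],
    [0.2,[11,-374,35],0]
  ]
}}

```text
time_s: 26.55
ee_pos: [600.1, 1.1, 70.9]
ee_rot: [-175.6, 89.9, -175.5]
force: [-0.3, -0.1, -1.8]
gripper_width: 27.4
```

Emit:
{"fn": "arm_command", "kwargs": {
  "deltas": [
    [0.2,[0,0,-5],0],
    [0.2,[0,0,-8],0],
    [0.2,[0,0,-8],0]
  ]
}}

```text
time_s: 26.85
ee_pos: [601.4, 1.9, 64.3]
ee_rot: [-1.7, 90.0, -1.5]
force: [-0.5, -0.7, -0.6]
gripper_width: 27.4
```

```bash
python3 -c "
from h import *
look('w10')
overlay('o10',[(574.5,6.5,-11)])"
```

```text
[601.7   2.   64.7] 27.2 26.9 [-0.6 -0.4 -1.3]
```

View pics/o10.png

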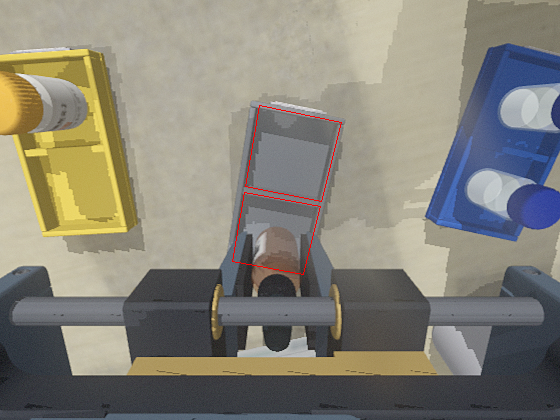

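Emit:
{"fn": "arm_command", "kwargs": {
  "deltas": [
    [0.2,[0,-1,-8],0],
    [0.2,[0,-1,-14],0],
    [0.2,[0,-1,-18],0],
    [0.2,[0,-1,-21],0],
    [0.2,[0,-1,-22],0],
    [0.2,[0,-1,-23],0],
    [0.2,[0,-1,-23],0]
  ]
}}

```text
time_s: 27.65
ee_pos: [601.4, 1.1, 41.3]
ee_rot: [44.3, 90.0, 44.5]
force: [-1.4, 0.7, 1.5]
gripper_width: 27.2
```

Emit:
{"fn": "arm_command", "kwargs": {
  "deltas": [
    [0.2,[0,0,-1],0],
    [0.2,[0,0,-1],0],
    [0.4,[0,0,-1],0],
    [0.65,[0,0,-1],0],
    [0.65,[0,0,-1],0],
    [0.65,[0,0,10],0],
    [0.65,[0,0,35],0],
    [0.65,[0,0,65],0],
    [0.65,[0,0,90],0],
    [0.65,[-10,13,100],0],
    [0.65,[-30,41,100],0],
    [0.65,[-52,71,100],0],
    [0.65,[-74,102,100],0],
    [0.65,[-96,132,100],0],
    [0.65,[-118,162,100],0],
    [0.65,[-140,192,100],0],
    [0.65,[-162,223,98],0],
    [0.65,[-180,247,94],0],
    [0.65,[-187,257,89],0],
    [0.65,[-187,257,89],0]
  ]
}}

```text
time_s: 29.65
ee_pos: [412.4, 258.7, 129.1]
ee_rot: [-153.0, 89.9, -152.6]
force: [-0.1, 0.6, 0.9]
gripper_width: 58.8
```

Run:
```python
from h import *
look('w11',['dropper_red'])
f=cams.grab_frame('scene'); cv2.imwrite('pics/s11.png',cv2.resize(f['img'][130:340,130:410,::-1],None,fx=2.5,fy=2.5))
```

```text
[413.5 258.1 129.5] 58.9 29.7 [ 0.1 -0.5 -0.1]
dropper_red 0.94 [260. 190. 294. 249.] [array([411.9, 259.3]), array([-1.1, -3.5,  1.1,  1.1])]
```

View pics/w11.png

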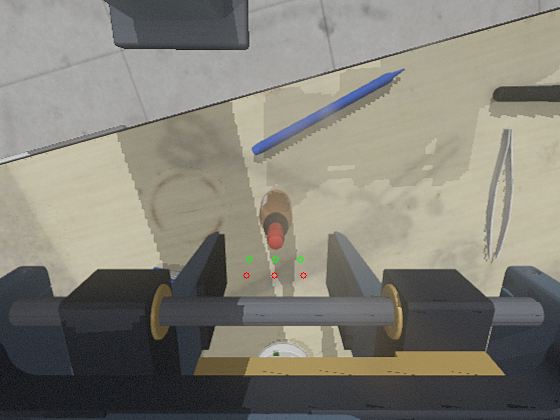

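View pics/s11.png

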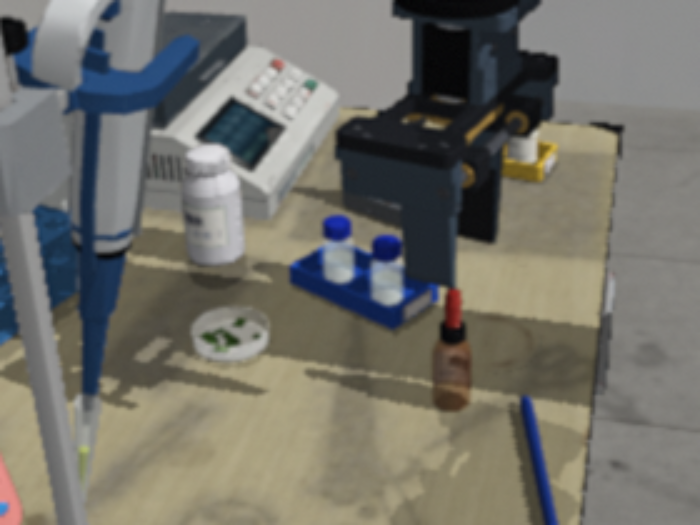

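Emit:
{"fn": "arm_command", "kwargs": {
  "deltas": [
    [0.65,[-2,1,-10],0],
    [0.65,[-2,1,-28],0],
    [0.65,[-2,1,-46],0],
    [0.65,[-2,1,-64],0],
    [0.65,[-2,1,-80],0],
    [0.65,[-2,1,-90],0],
    [0.65,[-2,1,-93],0],
    [0.65,[-2,1,-93],0],
    [0.2,[-2,1,-93],0],
    [0.2,[-2,1,-93],0],
    [0.2,[-2,1,-93],0],
    [0.2,[-2,1,-93],0],
    [0.2,[-2,1,-93],0],
    [0.2,[-2,1,-93],0]
  ],
  "grip_force": 15
}}

```text
time_s: 31.2
ee_pos: [412.5, 259.2, 37.3]
ee_rot: [35.9, 90.0, 36.1]
force: [-0.3, -1.0, 3.0]
gripper_width: 27.0
```

Emit:
{"fn": "arm_command", "kwargs": {
  "deltas": [
    [0.2,[0,0,12],0],
    [0.2,[0,0,36],0],
    [0.2,[0,0,64],0],
    [0.2,[0,0,90],0],
    [0.2,[5,-9,108],0],
    [0.2,[16,-29,112],0],
    [0.2,[31,-57,112],0],
    [0.2,[47,-86,112],0],
    [0.2,[63,-115,112],0],
    [0.2,[78,-144,112],0],
    [0.2,[94,-173,112],0],
    [0.2,[110,-202,112],0],
    [0.2,[123,-227,112],0],
    [0.2,[132,-243,110],0],
    [0.2,[134,-248,98],0],
    [0.2,[134,-248,78],0],
    [0.2,[134,-248,58],0],
    [0.2,[134,-248,40],0],
    [0.2,[134,-248,28],0],
    [0.2,[134,-248,27],0]
  ]
}}

```text
time_s: 33.2
ee_pos: [544.5, 11.9, 61.9]
ee_rot: [175.4, 89.7, 175.6]
force: [0.2, 0.5, 0.1]
gripper_width: 27.5
```

```bash
python3 -c "
from h import *
look('w12')
overlay('o12',[(574.5,5.5,-11)])"
```

```text
[545.4  11.7  62.9] 26.9 33.25 [-0.2  0.2 -0.4]
```

View pics/o12.png

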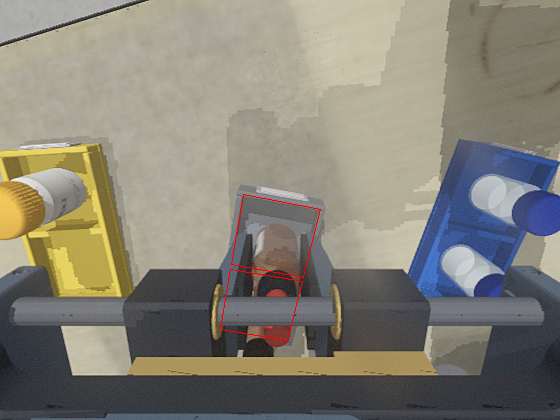

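Emit:
{"fn": "arm_command", "kwargs": {
  "deltas": [
    [0.2,[1,-1,-8],0],
    [0.2,[1,-1,-14],0],
    [0.2,[1,-1,-18],0],
    [0.2,[1,-1,-21],0],
    [0.2,[1,-1,-22],0],
    [0.2,[1,-1,-23],0],
    [0.2,[1,-1,-24],0],
    [0.2,[1,-1,-24],0]
  ]
}}

```text
time_s: 34.1
ee_pos: [547.5, 10.0, 41.2]
ee_rot: [-8.3, 90.0, -8.1]
force: [-2.8, -0.2, 7.6]
gripper_width: 27.2
```

Contact made; release, rise, and back off to look.

Emit:
{"fn": "arm_command", "kwargs": {
  "deltas": [
    [0.4,[0,0,0],0],
    [0.65,[0,0,0],0],
    [0.65,[0,0,0],0],
    [0.65,[0,0,10],0],
    [0.65,[0,0,35],0],
    [0.65,[0,0,70],0],
    [0.65,[0,0,100],0],
    [0.65,[-20,0,130],0],
    [0.65,[-50,0,160],0],
    [0.65,[-80,0,190],0],
    [0.65,[-105,0,210],0],
    [0.65,[-120,0,220],0],
    [0.65,[-120,0,220],0],
    [0.65,[-120,0,220],0]
  ]
}}

```text
time_s: 35.5
ee_pos: [427.7, 10.1, 260.3]
ee_rot: [3.0, 89.9, 3.2]
force: [0.8, -0.6, -0.3]
gripper_width: 59.6
```

Run:
```python
from h import *
look('w13')
f=cams.grab_frame('wrist')
for n,z in (('bottle_yellow',4),('vial_1',4),('dropper_black',4),('dropper_red',4),('petri',0),('white_bottle',0)):
    for d in cams.silhouettes(f,n):
        if d['conf']>.3: x,r=fit([(f,bbox(d['region']))],n,z); print(n,round(d['conf'],2),x.round(1),r.round(1))
f=cams.grab_frame('scene'); cv2.imwrite('pics/s13.png',cv2.resize(f['img'][130:340,130:410,::-1],None,fx=2.5,fy=2.5))
for n,z in (('petri',0),('white_bottle',0)):
    for d in cams.silhouettes(f,n)[:1]: x,r=fit([(f,bbox(d['region']))],n,z); print('scene',n,x.round(1),r.round(1))
```

```text
[427.8  10.1 259.7] 59.1 35.55 [ 0.6 -0.   0. ]
bottle_yellow 0.71 [ 516.2 -135.6] [-0.8 -1.2  1.   1.1]
vial_1 0.73 [517.3 160.9] [-0.2 -0.3  0.2  0.3]
vial_1 0.67 [ 518.6 -138.6] [ 1.4  1.8 -2.4 -1.6]
dropper_black 0.69 [603.6  -0.7] [-4.1 -2.1  4.1  1.4]
dropper_black 0.61 [546.9  10.9] [-0.6 -2.5  0.6  1.4]
dropper_red 0.93 [545.8  10.9] [-0.6 -4.2  0.6  1.6]
scene petri [594.5 269.1] [ 0.9 -0.1 -0.9  0.1]
scene white_bottle [687.4 157.3] [-0.8 -0.4  0.8  0.3]
```

View pics/w13.png

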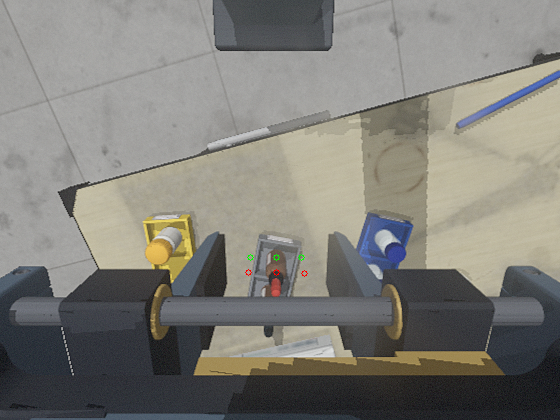

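View pics/s13.png

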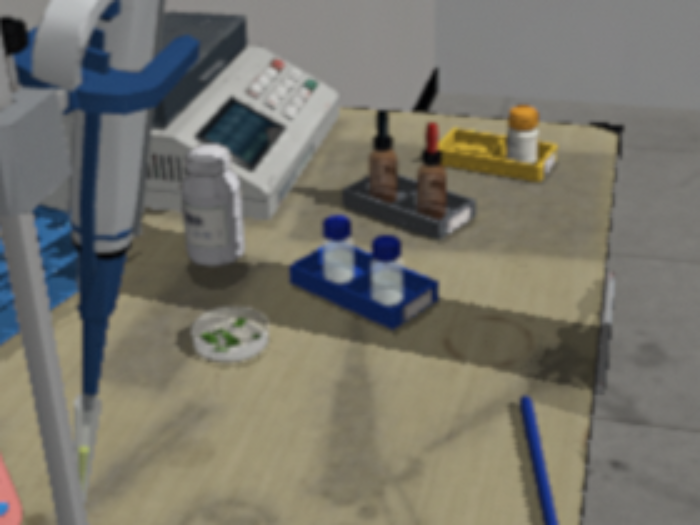

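The scene picture shows all five upright in their bays. In the 2.5x crop the vials are at (338,250) and (387,270), the droppers at (382,160) and (431,170), and the yellow bottle at (522,135). The petri dish and white bottle have not moved.

```bash
python3 -c "
from workcell import env
print(env.job_done(), env.state()['time_s'])"
```

```text
the job is handed in; nothing more can be done
the job is handed in; nothing more can be done
```

All five containers are in their trays, and I handed the job in at about 36 s of the 112 s allowed. The two blue-capped vials are in the two blue bays, the yellow bottle is in the -x bay of the yellow tray, and the two droppers are in the two grey bays.

**Placing:** each container was gripped on its body with 12–15 N and lowered to its bay floor before release. The yellow bottle and the red dropper showed clear contact at 8–9 N. For both vials and the black dropper the contact was too faint to confirm, so those may have been let go up to about 1 mm above the floor.

**Final pictures:** all five stand upright in the right bays. The petri dish and white bottle measure within about 1 mm of where the same camera saw them at the start.

**Disagreements:**
- The wrist camera read x about 3–6 mm further out than the fixed cameras, so I aimed between the two and corrected from close-up views. That is well inside the bay clearance of 10 mm or more.
- In the last wrist picture the networks gave two wrong labels: the yellow bottle as a vial, and the red dropper as a second black one. They also missed the far vial and gave no wrist reading for the petri dish or white bottle. The scene picture showed all of these clearly.

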